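# Pack the water-bath basket with seven bottles and raise its handle

## Task

Finish loading the round wire basket for the water bath: take the two bottles from the mat and lower them into the two empty places, so that all seven stand upright on the basket's floor, six round one, holding each other up. Then raise the basket's folded carrying handle upright, ready for lifting. Do not drop a bottle or knock one over, and leave the wash bottle and the timer where they are.

Things in the scene. Friction and masses are not known exactly. Their poses are not given: they have to be found in the camera images.
- basket: round open wire basket, loose, 1.3 kg; origin: centre of its underside. Inside dia. 157 mm, outside 163, rim 70 mm and floor 5 mm above the bench. Seven bottles fit only as one in the middle and six round it (ring radius about 52 mm, 60 degrees apart); five such places are taken at the start. The handle's hinge axis is the basket's x; the handle starts folded out to its +y side
- bottle_1: one of seven alike; any two start on the mat. White plastic, 120 mm tall, 0.1-0.2 kg; origin: centre of the underside, z up. Body 50 mm dia. up to 78 mm (lowest 5 mm bevelled, underside 41 mm dia.), shoulder slopes in to 91 mm, neck 19 mm dia. to 96 mm, grey fixed cap 22 mm dia. from 96 to 120 mm. Packed bodies nearly touch, but 28 mm stay free between caps: grip by the cap
- bottle_2: bottle like bottle_1: body 50 mm dia., 120 mm tall, grey cap 22 mm dia. from 96 to 120 mm up; origin at the centre of its underside, z up; round, its yaw means nothing
- bottle_3: bottle like bottle_1: body 50 mm dia., 120 mm tall, grey cap 22 mm dia. from 96 to 120 mm up; origin at the centre of its underside, z up; round, its yaw means nothing
- bottle_4: bottle like bottle_1: body 50 mm dia., 120 mm tall, grey cap 22 mm dia. from 96 to 120 mm up; origin at the centre of its underside, z up; round, its yaw means nothing
- bottle_5: bottle like bottle_1: body 50 mm dia., 120 mm tall, grey cap 22 mm dia. from 96 to 120 mm up; origin at the centre of its underside, z up; round, its yaw means nothing
- bottle_6: bottle like bottle_1: body 50 mm dia., 120 mm tall, grey cap 22 mm dia. from 96 to 120 mm up; origin at the centre of its underside, z up; round, its yaw means nothing
- bottle_7: bottle like bottle_1: body 50 mm dia., 120 mm tall, grey cap 22 mm dia. from 96 to 120 mm up; origin at the centre of its underside, z up; round, its yaw means nothing
- mat: fixed ribbed grey draining mat, 220 x 160 x 5 mm, with two bottles standing on it; origin: centre of its underside, its top is 5 mm above the bench
- handle (a joint): the basket's carrying handle, an arch of 6 mm wire hinged at the rim. 0 = folded out level on the basket's +y side (starts at 0 to 0.35 rad); grows as it is raised; 1.57 = upright over the middle of the basket; 1.75 = stop. Stiff pivots: it stays where it is left; needs about 0.15 to 0.25 N m (2 N at the grip)
- handle_grip (a point): centre of the handle's rubber grip, a sleeve 72 mm long, 14 mm dia. (ribs 15 mm), parallel to the basket's x axis, 120 mm from the hinge axis; folded out level, it leaves 31 mm free to the basket's wall
- handle_pivot (a point): middle of the handle's hinge axis: on the basket's centre line, 58 mm above its underside. The hinge axis runs along the basket's x
- wash_bottle: bystander: wash bottle with a bent spout, 73 x 100 x 205 mm, to the left of the basket; origin at its underside
- timer: bystander: flat digital timer lying on its back, 76 x 76 x 18 mm, behind the basket; origin at its underside
Mind the look-alikes: they are no part of the job. Leave any turquoise look-alike of the bottle_5 alone.

How it is judged:
By the outcome, as a careful person would: the job done as asked, in the order asked, and still so for the second after the job is handed in, with the robot touching nothing.
It also fails if it takes over 56 s, if anything falls off the work surface, if the arm or the gripper's body presses on something with over 40 N, if the wrist force passes 120 N, or if a joint passes its speed limit or range.

## Robot

A 6-joint arm with a two-finger parallel gripper is mounted at the origin on a cart in front of the work surface, level with it; the furniture and walls round the work are solid. World frame = base frame: x ahead of the robot, y to its left, z up, the work surface at z = 0. Lengths are in mm, angles in degrees, forces in N, time in s.
With the tool pointing down it reaches from about 350 to 850 mm from the base axis. Payload 8.1 kg.
Tool frame: the origin (TCP) lies at the very end of the fingers, on their centre line; the grasp point (between the pads) lies 19 mm behind it (r.grip_point_offset is the distance from the TCP to the grasp point, in mm); z points along the fingers, y is the line along which they close (so a half turn about z gives the same grasp; the last joint's range is limited). The gripper opens to 85 mm and grips with 20 to 120 N. Pads are 22 mm wide; open, the fingers measure 114 mm over their backs; the gripper's body (76 mm by 85 mm) begins 54 mm behind the grasp point. The pads swing forward as they close: fully open they stand 13 mm farther back than shut.
Start: joints at [-75.023, 7.471, 85.268, -0, 87.261, -4.893], TCP at [203.954, -564.277, 231.292] pointing down, gripper open.
Joint ranges: [-169.43, 169.43], [-51.17, 129.36], [1.28, 143.12], [-76.62, 256.62], [0, 156.53], [-152.29, 152.29]. Speed limits (degrees/s): [136.94, 136.94, 159.86, 180, 180, 180].

## Interface

Orientations are given as [roll, pitch, yaw] about the fixed x, y, z axes, in that order (R = Rz(yaw) Ry(pitch) Rx(roll)).
In Python, from bench import status, eyes, r gives the robot as it stands.
- The arm moves only by the shell command python3 -m handwheel 'ROWS' [FORCE]. ROWS is a JSON object whose one key "series" holds a list that holds one entry, the list of rows, each a list of 7 numbers: the shift along the tool's x, y, z in cm, then the turn, a rotation vector about the tool's x, y, z in rad, then the opening, from 0 (shut) to 1 (fully open). In form: {"series": [[[tx, ty, tz, rx, ry, rz, claw], ...]]}. A call has 1 to 12 rows; each row is the pose to reach, as a shift and turn from the pose commanded when the call began, along the tool's axes at that moment; what a row does not reach only later rows make up. A row lasts 1/8 s, in which the tool goes at most 62.5 mm and 10.7 degrees, less where a joint would pass 70% of its speed; a pose out of reach is approached as far as the arm can. A call with a gripper value outside its range is refused whole. The fingers move at their own pace and stop on an object; FORCE is the grip in N (left out, the last holds). Time passes only in rows, so rows that repeat a pose let the fingers close. It gives the time, the measured TCP pose, the force, the opening and the grip force at its end, in the units of the state.
- status.sense(): the state, without advancing time (a new reading comes with each control period).
- eyes.snapshot(name): name is "side" or "top" or "wrist"; returns a dict with "img" (384x512x3 uint8, red, green, blue), "mtx" (3x3 intrinsics, pixels), "R" (3x3) and "t" (3): a world point X has camera coordinates R X + t. Camera axes: x right, y down, z forward; pixel columns grow to the right and rows downward; lengths in mm; the calibration is good to about 2 mm. The wrist camera is an equidistant fisheye: a pixel r from the principal point sees the ray r / f radians off the axis. A picture is of the moment at which its call begins. There is no depth.
- r.hand_in(): hands the job in; it is judged then, once.
The state is a dict: "time": time; "joint_pos": joint angles; "qd": joint speeds; "joint_efforts": joint torques, N m; "tool_pos": TCP position; "tcp_rot": TCP orientation; "ft_force": force on the tool from outside, world axes, zero at the start; "wrist_torque": the same for the moment, N m; "finger_gap": finger opening in mm; "grip_force": force on a finger pad.
Only numpy, scipy, OpenCV 4.12 (cv2) and the standard library are available. Lean on these libraries where they do the work, as an engineer would, in place of code of your own. Each camera call takes 0.05 s, during which the arm holds its last target. There are 200 camera calls.

## Working session

There is one attempt and no reset: what is moved stays moved. The work goes in short steps, Python scripts to look and compute and a shell command to move; the robot and the scene stay as the last step left them, time stands still between calls to the robot, and variables do not carry over. Pictures are saved under pics/ and viewed, at most 10 in all, crops included, and the job is handed in when it is done.

```bash
mkdir -p pics; ls
python3 - <<'E'
from bench import status, eyes, r
import cv2,pickle
s=status.sense(); print(s)
d={n:eyes.snapshot(n) for n in("side","top")}
pickle.dump(d,open('d0.pkl','wb'))
for n in d:
    cv2.imwrite(f'pics/{n}0.png',cv2.resize(d[n]['img'][...,::-1],(800,600),interpolation=cv2.INTER_CUBIC)); print(n,d[n]['mtx'],d[n]['R'],d[n]['t'])
E
```

```text
pics
{'time': 0.0, 'joint_pos': array([-7.50219654e+01,  7.51704568e+00,  8.53310900e+01,  3.34215178e-04,
        8.72615647e+01, -4.89413045e+00]), 'qd': array([ 0.03112414, -0.00637817,  0.03169075, -0.03630135,  0.01915696,
       -0.05618867]), 'joint_efforts': array([ 3.08607901e-03, -5.69391203e+01, -5.00546837e+01,  2.00351797e-04,
        1.45868235e-02, -6.99373743e-06]), 'tool_pos': array([ 203.81927388, -563.71872776,  230.20688606]), 'tcp_rot': array([-1.79890728e+02, -9.69164584e-03,  1.98721395e+01]), 'ft_force': array([-0.37859427,  0.63204779, -0.0307354 ]), 'wrist_torque': array([ 0.02102422, -0.01545831,  0.04120571]), 'grip_force': 0.0, 'finger_gap': 85.62098573497293}
side [[465.04078024   0.         262.87539081]
 [  0.         465.04078024 193.15059683]
 [  0.           0.           1.        ]] [[-0.99387067 -0.1083303   0.02203699]
 [-0.08496983  0.62105372 -0.77914851]
 [ 0.07071923 -0.77624534 -0.62645189]] [ 562.6852832   -18.29519281 1202.26179872]
top [[357.5476145    0.         251.32386487]
 [  0.         357.5476145  190.07701716]
 [  0.           0.           1.        ]] [[-2.90111260e-03 -9.99692522e-01  2.46260968e-02]
 [-9.91164678e-01 -3.90958041e-04 -1.32636454e-01]
 [ 1.32605299e-01 -2.47933106e-02 -9.90858782e-01]] [206.00653414 535.27018121 832.15235859]
```

View pics/top0.png

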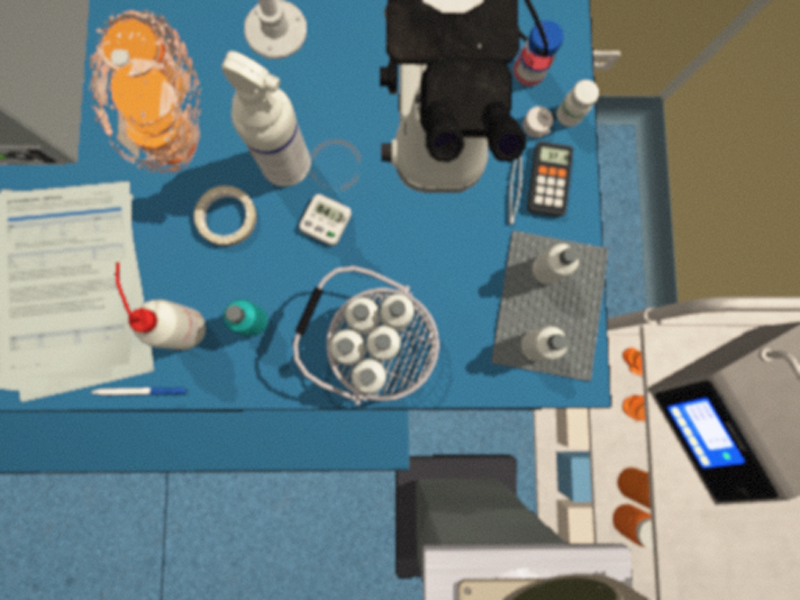

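View pics/side0.png

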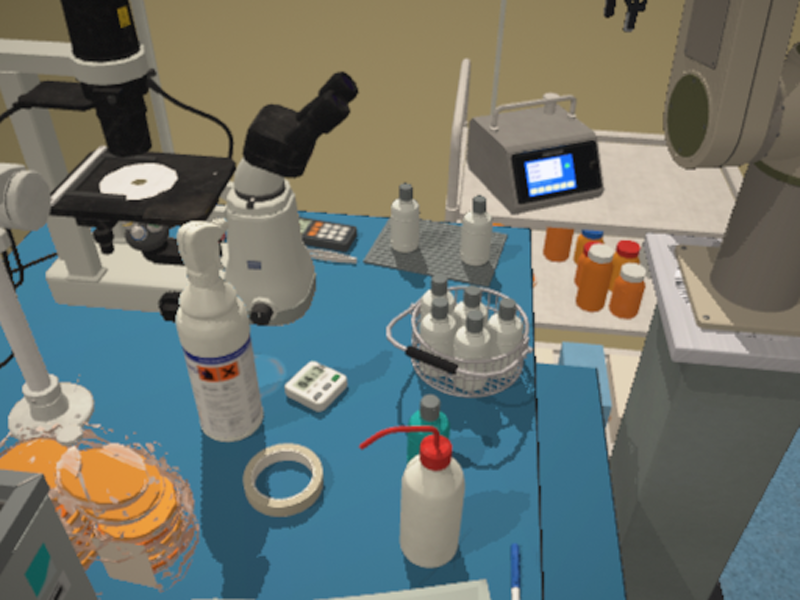

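Top view: two white bottles on the mat (caps at about (570,253) and (560,336)). The basket is centred near (383,343) with five bottles, its two empty places to the right, and the handle folded to the left (black grip at (309,311)). Possible look-alikes are the turquoise bottle (243,318), white vials by the microscope (578,103) and (538,120), and the wash bottle (165,325). The two plain white, grey-capped bottles on the mat are the right ones; next, one close crop to check that and measure.

Run:
```python
import pickle,cv2
d=pickle.load(open('d0.pkl','rb'))
im=d['top']['img'][...,::-1]
# x 184..392, y 144..264 
cv2.imwrite('pics/crop1.png',cv2.resize(im[160:264,182:290],None,fx=5.5,fy=5.5,interpolation=cv2.INTER_CUBIC))
cv2.imwrite('pics/crop2.png',cv2.resize(im[144:248,310:392],None,fx=5.5,fy=5.5,interpolation=cv2.INTER_CUBIC))
```

```text
(no output)
```

View pics/crop1.png

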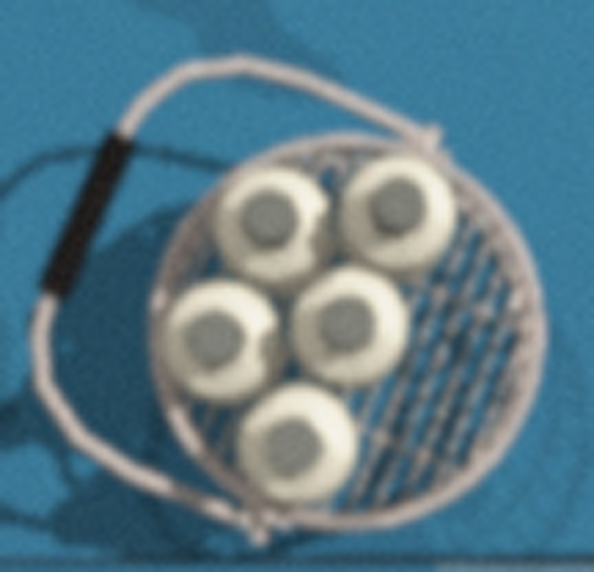

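View pics/crop2.png

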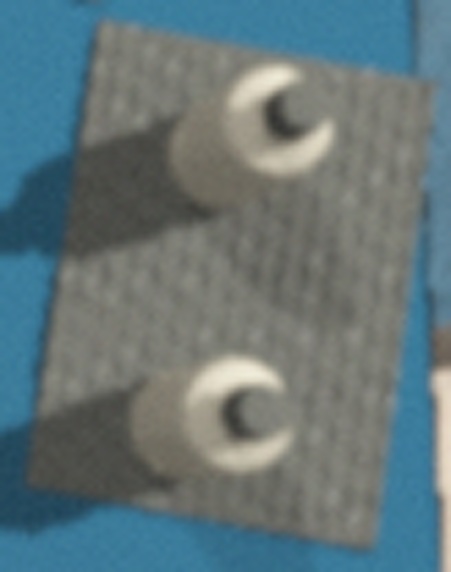

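Crop 1 shows five white grey-capped bottles (caps (268,214), (397,203), (348,323), (211,336), (291,444)), with the empty places at right and lower right, handle hinges at (432,138) and (262,525), and the grip from (118,145) to (57,290). Crop 2 shows two plain white bottles on the mat with cap tops at about (298,110) and (262,411), so the choice is confirmed.

```bash
cat > h.py <<'E'
import numpy as np
def ray(c,u,v,z):
    K,R,t=c['mtx'],np.array(c['R']),np.array(c['t'])
    o=-R.T@t; d=R.T@np.linalg.solve(K,[u,v,1]); return o+d*(z-o[2])/d[2]
def proj(c,X):
    p=c['mtx']@(c['R']@np.array(X,float)+c['t']); return p[:2]/p[2]
E
python3 - <<'E'
import pickle,numpy as np; from h import *
d=pickle.load(open('d0.pkl','rb')); T=d['top'];S=d['side']; np.set_printoptions(precision=1,suppress=True)
print('cam',-T['R'].T@T['t'],-S['R'].T@S['t'])
c1=lambda p,z:ray(T,(p[0]+.5)/5.5-.5+182,(p[1]+.5)/5.5-.5+160,z)[:2]
c2=lambda p,z:ray(T,(p[0]+.5)/5.5-.5+310,(p[1]+.5)/5.5-.5+144,z)[:2]
for n,p,q in [('TL',(268,214),(272,225)),('TR',(397,203),(398,215)),('C',(348,323),(350,325)),('L',(211,336),(222,340)),('B',(291,444),(298,442))]:
    print(n,c1(p,125),c1(q,83))
for n,p,q in [('A',(298,110),(280,120)),('B',(262,411),(240,413))]:
    X=c2(p,125);Y=c2(q,83); print(n,X,Y, 'side cap px800',proj(S,[*X,125])*1.5625)
print('rim',c1((348,330),70),c1((150,330),70),c1((547,330),70),c1((348,130),70),c1((348,528),70))
h=c1((432,138),58),c1((262,525),58); print('hinge',h,(h[0]+h[1])/2)
for z in (58,75,95): print('grip',z,c1((118,145),z),c1((57,290),z),c1((88,217),z))
for X in [(475,0,125)]: pass
for p in [(440,288),(473,296),(506,309),(474,323),(440,311),(406,190),(479,202)]: print('sidecap',p,ray(S,p[0]/1.5625,p[1]/1.5625,125)[:2])
print('side grip',ray(S,432/1.5625,359/1.5625,75), ray(S,432/1.5625,359/1.5625,58))
E
```

```text
cam [420.8 226.8 890.5] [ 472.7 1005.6  726.5]
TL [504.9 252.9] [505.  252.6]
TR [509.3 202.4] [509.1 200.7]
C [462.3 221.6] [463.8 220.5]
L [457.4 274.7] [457.8 272.8]
B [415.8 243.6] [416.4 241.7]
A [582.1 -40. ] [586.6 -46.8] side cap px800 [405.4 186.4]
B [462.  -20.3] [463.4 -24.7] side cap px800 [478.  197.9]
rim [462.4 221.2] [462.5 303.5] [462.3 138.2] [546.6 221.2] [381.2 221.3]
hinge (array([545. , 185.1]), array([382., 257.])) [463.5 221.1]
grip 58 [541.9 319.2] [480.1 343.9] [511.  331.4]
grip 75 [539.4 317.3] [478.9 341.5] [509.2 329.3]
grip 95 [536.5 315.1] [477.4 338.7] [507.  326.8]
sidecap (440, 288) [504.5 225.2]
sidecap (473, 296) [459.3 236.6]
sidecap (506, 309) [415.1 258.3]
sidecap (474, 323) [455.7 292.3]
sidecap (440, 311) [500.7 274.1]
sidecap (406, 190) [579.8 -28.5]
sidecap (479, 202) [459.9  -7.9]
side grip [505.8 312.9  75. ] [506.7 294.9  58. ]
```

```bash
cat >> h.py <<'E'
from scipy.spatial.transform import Rotation as Ro
def rel(p,yaw,s):
    R0=Ro.from_euler('xyz',s['tcp_rot'],degrees=True); R1=Ro.from_euler('xyz',[180,0,yaw],degrees=True)
    return np.round(R0.inv().apply(np.array(p)-s['tool_pos'])/10,2),np.round((R0.inv()*R1).as_rotvec(),3)
def tri(a,ua,b,ub):
    A=[];B=[]
    for c,u in((a,ua),(b,ub)):
        P=c['mtx']@np.c_[c['R'],c['t']]
        for i in(0,1): A.append(P[i,:3]-u[i]*P[2,:3]);B.append(u[i]*P[2,3]-P[i,3])
    return np.linalg.lstsq(np.array(A),np.array(B),rcond=None)[0]
E
python3 - <<'E'
import pickle,numpy as np; from h import *; from bench import status
d=pickle.load(open('d0.pkl','rb')); T=d['top'];S=d['side']; np.set_printoptions(precision=1,suppress=True)
k=1.5625
for n,a,b in [('scr corner ll',(717,502),(520,206)),('scr corner box ul',(650,390),(513,155)),('handle',(765,345),(572,98)),('A cap',(570,253),(405.5,187)),('B cap',(560,336),(479,199)),('grip',(309,311),(432,359))]:
    print(n,tri(T,np.array(a)/k,S,np.array(b)/k))
s=status.sense()
for z in (400,230): print(rel((462,-24,z),156,s), rel((300,-300,z),88,s))
E
```

```text
scr corner ll [ 308.  -322.2  -44.3]
scr corner box ul [ 403.4 -134.3  147.1]
handle [ 366.2 -201.6  242.7]
A cap [583.8 -43.1 122.4]
B cap [463.5 -23.7 121.6]
grip [506.1 327.2  88.6]
(array([ 42.6, -42. , -16.9]), array([-0. , -0. , -2.4])) (array([ 18. , -21.6, -16.9]), array([-0. , -0. , -1.2]))
(array([ 42.6, -42. ,   0.1]), array([-0. , -0. , -2.4])) (array([ 18. , -21.5,   0.1]), array([-0. , -0. , -1.2]))
```

```bash
python3 -m handwheel '{"series": [[[0,0,-6,0,0,-0.18,1],[0,0,-12,0,0,-0.36,1],[0,0,-17,0,0,-0.54,1],[4.3,-4.2,-17,0,0,-0.72,1],[8.6,-8.4,-17,0,0,-0.9,1],[13,-12.6,-17,0,0,-1.08,1],[17,-16.8,-17,0,0,-1.26,1],[21.3,-21,-17,0,0,-1.44,1],[25.5,-25.2,-17,0,0,-1.62,1],[29.8,-29.4,-17,0,0,-1.8,1],[34,-33.6,-16,0,0,-1.98,1],[38.3,-37.8,-14,0,0,-2.16,1]]]}' 40
python3 - <<'E'
from h import *; from bench import status
s=status.sense(); print(s['time'],s['tool_pos'],s['tcp_rot']); print(rel((463,-24,225),156,s))
E
```

```text
time: 1.6
tool_pos: [436.1, -77.5, 371.9]
tcp_rot: [180.0, 0.1, 144.0]
ft_force: [0.3, -0.9, -0.3]
finger_gap: 85.2
grip_force: 0.0
1.6 [436.05531081 -77.51057847 371.87928605] [1.79965098e+02 1.07325330e-01 1.43965939e+02]
(array([ 1.  ,  5.9 , 14.69]), array([ 0.   ,  0.002, -0.21 ]))
```

```bash
python3 -m handwheel '{"series": [[[0.3,2,5,0,0,-0.1,0.7],[0.7,4,10,0,0,-0.21,0.7],[1,5.9,14.7,0,0,-0.21,0.7],[1,5.9,14.7,0,0,-0.21,0.7],[1,5.9,14.7,0,0,-0.21,0.7]]]}'
python3 - <<'E'
from h import *; from bench import status,eyes
import cv2,pickle
s=status.sense(); print(s['time'],s['tool_pos'],s['tcp_rot'])
w=eyes.snapshot('wrist'); pickle.dump((s,w),open('w1.pkl','wb'))
print(w['mtx'],w['R'],w['t'],-w['R'].T@w['t'])
cv2.imwrite('pics/w1.png',cv2.resize(w['img'][...,::-1],(800,600),interpolation=cv2.INTER_CUBIC))
E
```

```text
time: 2.22
tool_pos: [462.6, -26.3, 226.0]
tcp_rot: [-180.0, 0.1, 155.7]
ft_force: [0.7, -0.0, 0.3]
finger_gap: 59.6
grip_force: 0.0
2.225 [462.60618223 -26.3271933  226.01711188] [-1.79997503e+02  6.46525054e-02  1.55667057e+02]
[[297.31863964   0.         252.47754184]
 [  0.         297.31863964 197.77046251]
 [  0.           0.           1.        ]] [[ 4.12970301e-01  9.10744491e-01  4.57035680e-05]
 [ 8.77801415e-01 -3.98045882e-01  2.66503566e-01]
 [ 2.42734847e-01 -1.10017939e-01 -9.63833931e-01]] [-167.22082092 -449.73830651  257.85542904] [401.24765651   1.64768336 368.39431708]
```

View pics/w1.png

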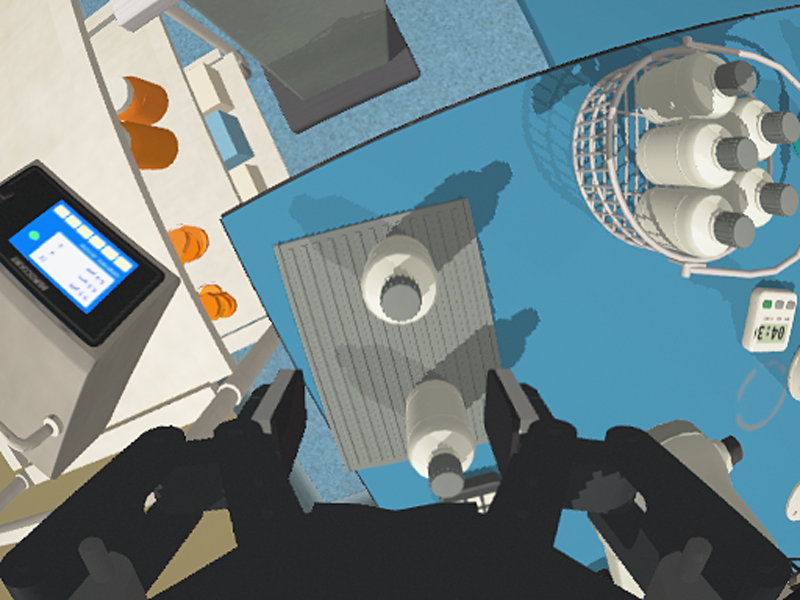

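The wrist view shows both mat bottles (cap tops at about (402,297) and (446,474)), the fingers either side, and the basket at upper right.

```bash
cat >> h.py <<'E'
def fray(c,u,v,z):
    K=c['mtx'];x=(u-K[0,2])/K[0,0];y=(v-K[1,2])/K[1,1];r=np.hypot(x,y)
    R,t=np.array(c['R']),np.array(c['t']);d=R.T@np.array([x/r*np.sin(r),y/r*np.sin(r),np.cos(r)]);o=-R.T@t
    return (o+d*(z-o[2])/d[2])
E
python3 - <<'E'
import pickle; from h import *
np.set_printoptions(precision=1,suppress=True)
s,w=pickle.load(open('w1.pkl','rb'));k=1.5625
for p in [(402,301),(402,297),(446,478),(740,78),(782,127),(784,192),(738,230),(735,152)]: print(p,fray(w,p[0]/k,p[1]/k,125)[:2])
E
```

```text
(402, 301) [460.1 -20.6]
(402, 297) [458.1 -19.7]
(446, 478) [578.2 -42.4]
(740, 78) [414.5 236.8]
(782, 127) [454.5 263.8]
(784, 192) [496.7 249. ]
(738, 230) [505.7 196.3]
(735, 152) [457.7 210.7]
```

Run:
```python
from h import *; from bench import status
s=status.sense(); print(rel((461,-21.5,97),156,s))
```

```text
(array([ 0.45,  0.37, 12.99]), array([ 0.   ,  0.003, -0.006]))
```

```bash
python3 -m handwheel '{"series": [[[0.4,0.2,4,0,0,0,0.7],[0.4,0.2,8,0,0,0,0.7],[0.4,0.2,11,0,0,0,0.7],[0.4,0.2,12.5,0,0,0,0.7],[0.4,0.2,12.9,0,0,0,0.7],[0.4,0.2,12.9,0,0,0,0.7]]]}'
python3 - <<'E'
from h import *; from bench import status,eyes
import cv2,pickle
s=status.sense(); print(s['time'],s['tool_pos'],s['tcp_rot'])
w=eyes.snapshot('wrist'); pickle.dump((s,w),open('w2.pkl','wb'))
cv2.imwrite('pics/w2.png',cv2.resize(w['img'][150:384,130:420,::-1],None,fx=2.5,fy=2.5,interpolation=cv2.INTER_CUBIC))
E
```

```text
time: 3.02
tool_pos: [460.5, -22.8, 97.0]
tcp_rot: [180.0, 0.1, 155.6]
ft_force: [-0.5, 1.0, -0.3]
finger_gap: 59.4
grip_force: 0.0
3.025 [460.48677171 -22.77375533  97.01009681] [1.79969568e+02 1.14734015e-01 1.55643821e+02]
```

View pics/w2.png

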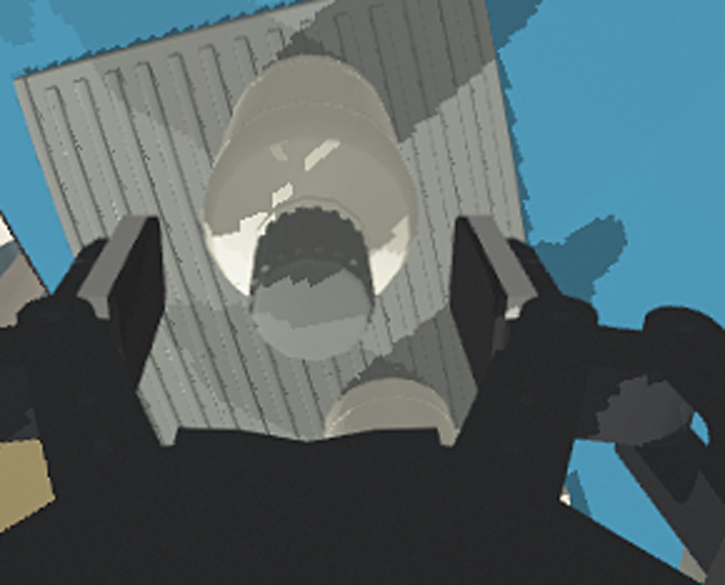

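The cap lies between the pads, its top disc centred near (312,307), a bit left of the pads' middle (~(308)), so only the along-pad offset needs a check.

Run:
```python
import pickle; from h import *
np.set_printoptions(precision=1,suppress=True)
s,w=pickle.load(open('w2.pkl','rb'))
for v in (300,307,312):
    X=fray(w,312/2.5+130,v/2.5+150,125); print(X, rel([*X[:2],97],156,s))
for r in (9,11,12):  # project cap circle extents via inverse search
    pass
import scipy.optimize as so
def px(X):
    p=w['R']@np.array(X)+w['t'];th=np.arccos(p[2]/np.linalg.norm(p));q=p[:2]/np.hypot(*p[:2])*th*297.3186
    return ((q+w['mtx'][:2,2])-[130,150])*2.5
for c in [(460.5,-22.8),(462,-21.5)]:
    P=np.array([px([c[0]+11*np.cos(a),c[1]+11*np.sin(a),125]) for a in np.linspace(0,6.28,60)]);print(c,P.min(0),P.max(0))
```

```text
[458.2 -20.5 125. ] (array([0.3, 0.1, 0. ]), array([ 0.,  0., -0.]))
[459.5 -21.1 125. ] (array([0.2, 0.1, 0. ]), array([ 0.,  0., -0.]))
[460.4 -21.5 125. ] (array([0.1, 0.1, 0. ]), array([ 0.,  0., -0.]))
(460.5, -22.8) [243.2 259.8] [367.6 365.8]
(462, -21.5) [253.5 264.1] [377.5 369.4]
```

```bash
python3 -m handwheel '{"series": [[[0.1,0.1,0,0,0,0,0.7],[0.1,0.1,0,0,0,0,0.35],[0.1,0.1,0,0,0,0,0.2],[0.1,0.1,0,0,0,0,0.2],[0.1,0.1,0,0,0,0,0.1],[0.1,0.1,0,0,0,0,0.1],[0.1,0.1,0,0,0,0,0.1]]]}' 45; python3 -m handwheel '{"series": [[[0,0,-1,0,0,0,0.1],[0,0,-3,0,0,0,0.1],[0,0,-7,0,0,0,0.1],[0,0,-10,0,0,0,0.1],[0,0,-12,0,0,0,0.1],[0,0,-12,0,0,0,0.1]]]}'
python3 - <<'E'
from h import *; from bench import status
s=status.sense(); print(s['time'],s['tool_pos'],s['tcp_rot'])
print(rel((440,90,217),156,s))
E
```

```text
time: 3.95
tool_pos: [459.2, -21.1, 95.9]
tcp_rot: [180.0, 0.0, 155.7]
ft_force: [-0.4, 0.1, 5.5]
finger_gap: 20.4
grip_force: 44.0
time: 4.7
tool_pos: [459.9, -21.3, 217.3]
tcp_rot: [180.0, 0.2, 155.7]
ft_force: [-0.7, 0.1, -1.8]
finger_gap: 21.0
grip_force: 44.1
4.7 [459.90698462 -21.26381839 217.33349711] [1.79951697e+02 1.79607545e-01 1.55658733e+02]
(array([6.4 , 9.32, 0.02]), array([ 0.001,  0.003, -0.006]))
```

Run:
```python
from h import *; from bench import status
s=status.sense(); 
print(rel((469.5,169.5,255),156,s),rel((421.5,190,255),156,s))
```

```text
(array([ 6.98, 17.78, -3.77]), array([ 0.001,  0.003, -0.006])) (array([12.2 , 17.67, -3.79]), array([ 0.001,  0.003, -0.006]))
```

```bash
python3 -m handwheel '{"series": [[[1.2,3,-2,0,0,-0.006,0.1],[2.8,7,-3.8,0,0,-0.006,0.1],[4.3,11,-3.8,0,0,-0.006,0.1],[5.7,14.5,-3.8,0,0,-0.006,0.1],[6.6,16.8,-3.8,0,0,-0.006,0.1],[7,17.8,-3.8,0,0,-0.006,0.1],[7,17.8,-3.8,0,0,-0.006,0.1],[7,17.8,-3.8,0,0,-0.006,0.1]]]}'
python3 - <<'E'
from h import *; from bench import status,eyes
import cv2,pickle
s=status.sense(); print(s['time'],s['tool_pos'],s['tcp_rot'])
w=eyes.snapshot('wrist'); pickle.dump((s,w),open('w3.pkl','wb'))
cv2.imwrite('pics/w3.png',cv2.resize(w['img'][:300,110:510,::-1],None,fx=2,fy=2,interpolation=cv2.INTER_CUBIC))
E
```

```text
time: 5.7
tool_pos: [468.5, 169.0, 253.2]
tcp_rot: [-180.0, -0.0, 156.0]
ft_force: [0.3, -0.2, -2.7]
finger_gap: 20.5
grip_force: 44.4
5.7 [468.4585216  169.01396806 253.18069463] [-1.79956873e+02 -1.61107387e-02  1.55963388e+02]
```

View pics/w3.png

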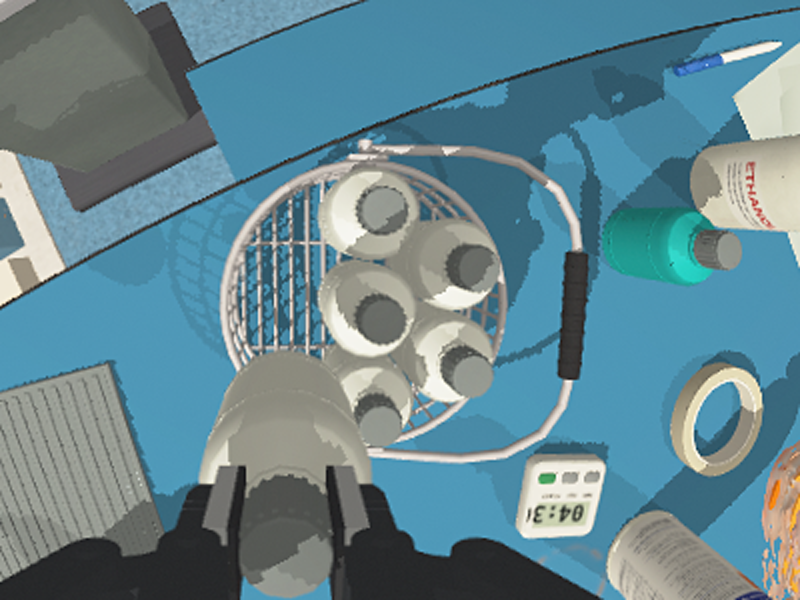

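The basket is clear in view: caps at about (382,209), (381,319), (474,266), (468,371) and (380,419), and the free floor at left. The held bottle hangs straight, its cap top near (285,560).

Run:
```python
import pickle; from h import *
np.set_printoptions(precision=1,suppress=True)
s,w=pickle.load(open('w3.pkl','rb'))
P={}
for n,p in dict(B=(382,209),C=(381,319),L=(474,266),TL=(468,372),TR=(380,421)).items():
    P[n]=fray(w,p[0]/2+110,p[1]/2,125)[:2]; print(n,P[n])
for v in (550,556,560): print('held',fray(w,285/2+110,v/2,s['tool_pos'][2]+28.5)[:2]-s['tool_pos'][:2])
# fit hex: centre+angle
import scipy.optimize as so
def f(x,ps):
    o=[]
    for n,k in dict(TL=1,TR=0,L=2,B=3).items():
        a=x[2]+k*np.pi/3;o+=list(x[:2]+52*np.array([np.cos(a),np.sin(a)])-ps[n])
    return np.array(o+list((x[:2]-ps['C'])))
T={'TL':(504.9,252.9),'TR':(509.3,202.4),'C':(462.3,221.6),'L':(457.4,274.7),'B':(415.8,243.6)}
for ps in (P,{k:np.array(v) for k,v in T.items()}):
    x=so.least_squares(f,[463,221,-.4],args=(ps,)).x; print(x[:2],np.degrees(x[2]),f(x,ps))
    for k in(5,4): a=x[2]+k*np.pi/3; print('place',x[:2]+52*np.array([np.cos(a),np.sin(a)]))
rim=[(222,275),(507,270)]
print([fray(w,p[0]/2+110,p[1]/2,70)[:2] for p in rim])
```

```text
B [413.1 241.9]
C [459.6 221.6]
L [453.8 272.4]
TL [500.3 251.5]
TR [505.3 202.8]
held [-0.6  0.5]
held [ 0.8 -0.2]
held [ 1.7 -0.6]
[459.3 221.5] -23.399078928363114 [ 0.7  1.   1.7 -1.9 -0.5  0.8 -1.5  0.3 -0.4 -0.1]
place [465.3 169.9]
place [417.5 190.5]
[462.6 222.6] -24.065460808784774 [-0.2  0.2  0.8 -1.  -0.2 -0.4 -0.7  0.2  0.3  1. ]
place [468.  170.9]
place [420.5 192.1]
[array([412.3, 156.4]), array([472.7, 305.8])]
```

```bash
python3 -m handwheel '{"series": [[[0.2,-0.1,3,0,0,0,0.1],[0.3,-0.1,6,0,0,0,0.1],[0.3,-0.1,8,0,0,0,0.1],[0.3,-0.1,8.5,0,0,0,0.1],[0.3,-0.1,8.5,0,0,0,0.1]]]}'
python3 - <<'E'
from h import *; from bench import status,eyes
import cv2,pickle
s=status.sense(); print(s['time'],s['tool_pos'],s['tcp_rot']); print(rel((465.2,170,96),156,s))
w=eyes.snapshot('wrist'); pickle.dump((s,w),open('w4.pkl','wb'))
cv2.imwrite('pics/w4.png',cv2.resize(w['img'][50:350,110:410,::-1],None,fx=2,fy=2,interpolation=cv2.INTER_CUBIC))
E
```

```text
time: 6.38
tool_pos: [465.6, 169.8, 169.0]
tcp_rot: [180.0, 0.0, 156.0]
ft_force: [-0.1, 0.6, -0.8]
finger_gap: 20.6
grip_force: 44.4
6.375 [465.59896837 169.80410372 168.97280203] [1.79994730e+02 1.18792062e-02 1.55962500e+02]
(array([0.05, 0.  , 7.3 ]), array([ 0.   ,  0.   , -0.001]))
```

View pics/w4.png

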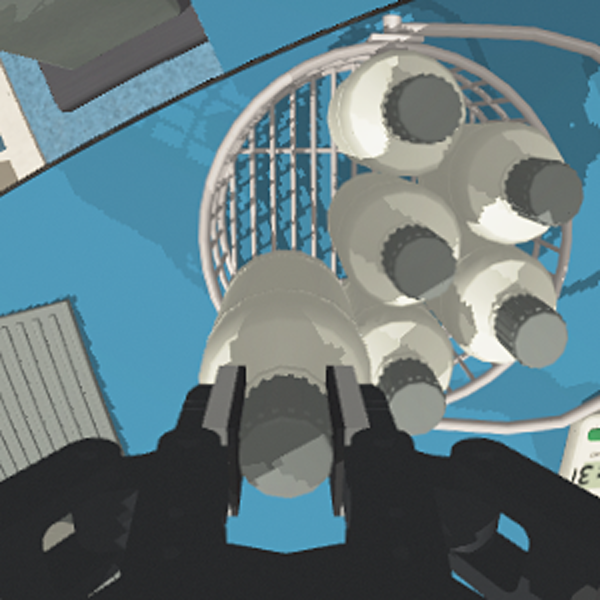

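The held bottle hangs over the free place just above the rim. Caps: C about (424,264), TR (415,406), B (429,108), and held (285,455).

Run:
```python
import pickle; from h import *
np.set_printoptions(precision=1,suppress=True)
s,w=pickle.load(open('w4.pkl','rb'))
for n,p,z in (('C',(424,264),125),('TR',(415,406),125),('B',(429,108),125),('held',(285,455),198)): print(n,fray(w,p[0]/2+110,p[1]/2+50,z)[:2])
q=[fray(w,p[0]/2+110,p[1]/2+50,70)[:2] for p in ((202,215),(570,228))];print('rim',q,np.linalg.norm(q[0]-q[1]),sum(q)/2@[.407,.914])
```

```text
C [459.9 222.3]
TR [506.8 201.8]
B [413.7 242.8]
held [465.9 169.8]
rim [array([419.7, 153.2]), array([488.2, 298.4])] 160.6145784281725 391.1286346356112
```

```bash
python3 -m handwheel '{"series": [[[0,0,1.5,0,0,0,0.1],[0,0,3,0,0,0,0.1],[0,0,4.5,0,0,0,0.1],[0,0,6,0,0,0,0.1],[0,0,6.8,0,0,0,0.1],[0,0,7,0,0,0,0.1]]]}'
```

```text
time: 7.18
tool_pos: [465.0, 170.1, 97.8]
tcp_rot: [-180.0, -0.1, 156.0]
ft_force: [0.9, -0.0, -1.6]
finger_gap: 20.4
grip_force: 44.4
```

```bash
python3 -m handwheel '{"series": [[[0,0,0.2,0,0,0,0.1],[0,0,0.3,0,0,0,0.1]]]}'
```

```text
time: 7.42
tool_pos: [465.8, 170.4, 96.0]
tcp_rot: [180.0, 0.0, 156.0]
ft_force: [0.4, 0.2, -1.6]
finger_gap: 20.6
grip_force: 44.4
```

```bash
python3 -m handwheel '{"series": [[[0,0,0.1,0,0,0,0.1],[0,0,0.1,0,0,0,0.1]]]}';  python3 -m handwheel '{"series": [[[0,0,0.1,0,0,0,0.1],[0,0,0.1,0,0,0,0.1]]]}'
```

```text
time: 7.68
tool_pos: [466.3, 170.4, 96.0]
tcp_rot: [179.9, 0.1, 156.0]
ft_force: [-1.3, -1.4, 5.8]
finger_gap: 20.9
grip_force: 45.1
time: 7.92
tool_pos: [466.8, 170.4, 96.0]
tcp_rot: [179.9, 0.2, 156.0]
ft_force: [-4.0, -2.1, 11.9]
finger_gap: 20.8
grip_force: 45.9
```

```bash
python3 -m handwheel '{"series": [[[0,0,-0.15,0,0,0,0.1],[0,0,-0.15,0,0,0,0.3],[0,0,-0.15,0,0,0,0.45],[0,0,-0.15,0,0,0,0.45],[0,0,-2,0,0,0,0.45],[0,0,-6,0,0,0,0.45],[0,0,-11,0,0,0,0.45],[0,0,-14,0,0,0,0.6]]]}'
python3 - <<'E'
from h import *; from bench import status,eyes
import cv2,pickle
s=status.sense(); print(s['time'],s['tool_pos'],s['tcp_rot']); print(rel((579,-42.5,235),156,s),rel((579,-42.5,97),156,s))
w=eyes.snapshot('wrist'); pickle.dump((s,w),open('w5.pkl','wb'))
cv2.imwrite('pics/w5.png',cv2.resize(w['img'][:350,110:510,::-1],None,fx=1.6,fy=1.6,interpolation=cv2.INTER_CUBIC))
E
```

```text
time: 8.93
tool_pos: [466.4, 170.5, 238.1]
tcp_rot: [179.8, 0.2, 156.0]
ft_force: [0.3, 0.4, 0.4]
finger_gap: 51.0
grip_force: 0.0
8.925 [466.42894359 170.528505   238.09933335] [179.83297517   0.20797667 156.00706578]
(array([-18.95, -14.89,   0.34]), array([0.003, 0.004, 0.   ])) (array([-18.9 , -14.93,  14.14]), array([0.003, 0.004, 0.   ]))
```

View pics/w5.png

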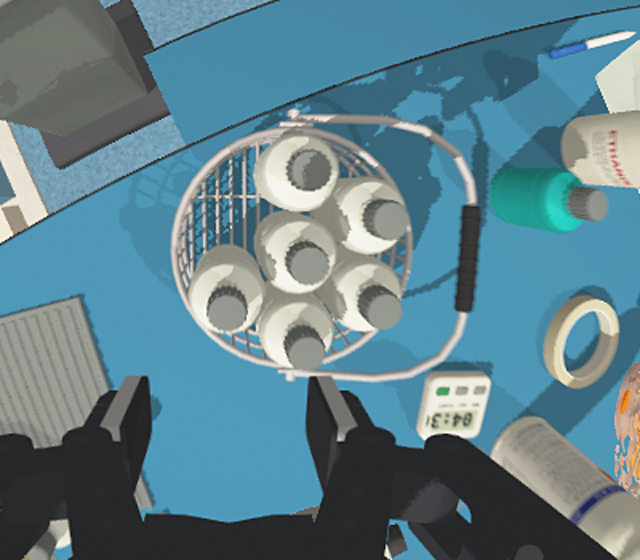

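Six bottles now stand in the basket, upright, with one free place at the upper left. Caps: B (309,168), C (308,264), P1 (227,311), TR (306,350), TL (381,308), L (384,220). I'll refine positions by code from here.

```bash
cat >> h.py <<'E'
import cv2
def fpx(w,X):
    p=np.asarray(X)@np.array(w['R']).T+w['t'];th=np.arctan2(np.hypot(p[:,0],p[:,1]),p[:,2])
    return p[:,:2]/np.hypot(p[:,0],p[:,1])[:,None]*th[:,None]*w['mtx'][0,0]+w['mtx'][:2,2]
A_=np.linspace(0,2*np.pi,90)
def capfit(w,x0,z=125,span=6,f=fpx):
    g=cv2.GaussianBlur(cv2.cvtColor(w['img'],cv2.COLOR_RGB2GRAY).astype(np.float32),(0,0),.7)
    gx,gy=cv2.Sobel(g,5,1,0),cv2.Sobel(g,5,0,1); best=(-1,)
    for dx in np.arange(-span,span+.1,.5):
        for dy in np.arange(-span,span+.1,.5):
            sc=0
            for r,zz in((11,z),(25,z-42)):
                P=f(w,np.c_[x0[0]+dx+r*np.cos(A_),x0[1]+dy+r*np.sin(A_),0*A_+zz]).astype(np.float32)
                t=np.roll(P,-1,0)-np.roll(P,1,0);t/=np.linalg.norm(t,axis=1)[:,None]
                s=[cv2.remap(q,P[:,:1],P[:,1:],1)[:,0] for q in(gx,gy)]
                sc+=np.minimum(abs(-s[0]*t[:,1]+s[1]*t[:,0]),150).mean()
            if sc>best[0]: best=(sc,x0[0]+dx,x0[1]+dy)
    return np.round(best,1)
E
python3 - <<'E'
import pickle; from h import *
np.set_printoptions(precision=1,suppress=True)
s,w=pickle.load(open('w1.pkl','rb'));print('w1 B,A',capfit(w,(460,-21)),capfit(w,(580,-42)))
s,w=pickle.load(open('w2.pkl','rb'));print('w2 B',capfit(w,(460,-21)))
s,w=pickle.load(open('w5.pkl','rb'))
for n,p in dict(B=(309,168),C=(308,264),P1=(227,311),TR=(306,350),TL=(381,308),L=(384,220)).items():
    x=fray(w,p[0]/1.6+110,p[1]/1.6,125)[:2];print(n,x,capfit(w,x,span=4))
E
```

```text
w1 B,A [219.7 461.  -22.5] [190.3 583.5 -44. ]
w2 B [ 95.5 459.5 -21.5]
B [412.4 242.5] [233.6 412.9 242. ]
C [460.5 221.7] [211.  461.  222.2]
P1 [466.7 170.3] [208.8 468.7 169.3]
TR [506.4 202.3] [187.4 508.9 201.8]
TL [501.2 251.9] [163.1 497.2 249.4]
L [454.5 271.1] [201.1 457.  275.1]
```

```bash
python3 -m handwheel '{"series": [[[-3.5,-2.8,0,0,0,0,0.7],[-8,-6.2,0,0,0,0,0.7],[-12,-9.5,0,0,0,0,0.7],[-16,-12.6,1,0,0,0,0.7],[-18.5,-14.6,3,0,0,0,0.7],[-19.2,-15.1,5,0,0,0,0.7],[-19.2,-15.1,6,0,0,0,0.7],[-19.2,-15.1,6,0,0,0,0.7]]]}'
python3 - <<'E'
from h import *; from bench import status,eyes
import pickle
s=status.sense(); w=eyes.snapshot('wrist'); pickle.dump((s,w),open('w6.pkl','wb'))
b=capfit(w,(581,-43));print(s['tool_pos'],b,rel((b[1],b[2],97),156,s)) 
cv2.imwrite('pics/w6.png',w['img'][...,::-1])
E
```

```text
time: 9.98
tool_pos: [578.4, -44.6, 172.8]
tcp_rot: [-180.0, -0.1, 156.1]
ft_force: [-0.7, 0.1, 1.2]
finger_gap: 59.8
grip_force: 0.0
[578.42472034 -44.55295485 172.8033591 ] [150.  583.5 -44. ] (array([-0.46,  0.26,  7.58]), array([-0.   , -0.002,  0.001]))
```

```bash
python3 -m handwheel '{"series": [[[-0.2,0.1,2,0,0,0,0.7],[-0.4,0.2,5,0,0,0,0.7],[-0.4,0.2,6.9,0,0,0,0.7],[-0.4,0.2,7.5,0,0,0,0.7],[-0.4,0.2,7.5,0,0,0,0.7]]]}'
python3 - <<'E'
from h import *; from bench import status,eyes
import pickle
s=status.sense(); w=eyes.snapshot('wrist'); pickle.dump((s,w),open('w7.pkl','wb'))
b=capfit(w,(581,-43));print(s['tool_pos'],b,rel((b[1],b[2],97),156,s)) 
# compare with w2: difference of image shift against tool
s2,w2=pickle.load(open('w2.pkl','rb'))
t=cv2.cvtColor(w2['img'],cv2.COLOR_RGB2GRAY)[225:300,222:288]; m=cv2.matchTemplate(cv2.cvtColor(w['img'],cv2.COLOR_RGB2GRAY)[200:320,200:310],t,cv2.TM_CCOEFF_NORMED); _,v,_,l=cv2.minMaxLoc(m); print(v,l,'w2 ref (22,25)')
print('caps w2 px',fpx(w2,[[459.5,-21.5,125]]),'w7 px',fpx(w,[[b[1],b[2],125]]))
E
```

```text
time: 10.65
tool_pos: [583.8, -45.5, 98.5]
tcp_rot: [-180.0, -0.0, 156.0]
ft_force: [-0.2, 0.3, -0.3]
finger_gap: 59.8
grip_force: 0.0
[583.7761548  -45.49696673  98.47413325] [122.1 575.5 -40.5] (array([0.96, 0.12, 0.15]), array([-0., -0.,  0.]))
0.8946330547332764 (23, 23) w2 ref (22,25)
caps w2 px [[253.91515224 273.18585792]] w7 px [[254.88179633 255.15496296]]
```

Run:
```python
from h import *
import pickle
s,w=pickle.load(open('w7.pkl','rb'))
X=fray(w,254.9,271.0,125);print(X,rel((X[0],X[1],97),156,s))
for x0 in ((582,-44),): print(capfit(w,x0,span=3))
```

```text
[582.75072417 -43.6980985  125.        ] (array([0.17, 0.12, 0.15]), array([-0., -0.,  0.]))
[104.  583.  -43.5]
```

Consistent: the cap is at (583,-43.6). Grip and lift.

```bash
python3 -m handwheel '{"series": [[[0.15,0.1,0.1,0,0,0,0.7],[0.15,0.1,0.1,0,0,0,0.35],[0.15,0.1,0.1,0,0,0,0.2],[0.15,0.1,0.1,0,0,0,0.2],[0.15,0.1,0.1,0,0,0,0.1],[0.15,0.1,0.1,0,0,0,0.1],[0.15,0.1,0.1,0,0,0,0.1]]]}' 45; python3 -m handwheel '{"series": [[[0,0,-1,0,0,0,0.1],[0,0,-3,0,0,0,0.1],[0,0,-7,0,0,0,0.1],[0,0,-11,0,0,0,0.1],[0,0,-14,0,0,0,0.1],[0,0,-15.5,0,0,0,0.1],[0,0,-15.5,0,0,0,0.1]]]}'
python3 - <<'E'
from h import *; from bench import status
s=status.sense(); print(s['time'],s['tool_pos'],s['tcp_rot'])
print(rel((418,190,250),156,s))
E
```

```text
time: 11.58
tool_pos: [583.3, -44.1, 98.1]
tcp_rot: [180.0, 0.1, 156.0]
ft_force: [0.3, 0.1, 5.8]
finger_gap: 20.8
grip_force: 44.2
time: 12.45
tool_pos: [583.5, -44.2, 254.0]
tcp_rot: [180.0, 0.1, 156.0]
ft_force: [0.5, 0.6, -1.7]
finger_gap: 20.5
grip_force: 44.1
12.45 [583.48318284 -44.18542159 254.03103353] [1.79965258e+02 1.35712490e-01 1.56003398e+02]
(array([24.64, 14.66,  0.35]), array([0.001, 0.002, 0.   ]))
```

```bash
python3 -m handwheel '{"series": [[[4,2.4,0,0,0,0,0.1],[9,5.4,0,0,0,0,0.1],[14,8.4,0,0,0,0,0.1],[18.5,11,0,0,0,0,0.1],[22.5,13.4,1,0,0,0,0.1],[24.4,14.5,3,0,0,0,0.1],[24.5,14.6,5,0,0,0,0.1],[24.5,14.6,7.2,0,0,0,0.1],[24.5,14.6,7.6,0,0,0,0.1],[24.5,14.6,7.6,0,0,0,0.1]]]}'
python3 - <<'E'
from h import *; from bench import status,eyes
import pickle
s=status.sense(); w=eyes.snapshot('wrist'); pickle.dump((s,w),open('w8.pkl','wb'))
print(s['tool_pos'],'held',capfit(w,s['tool_pos'][:2],z=s['tool_pos'][2]+27.5,span=3))
for n,x in dict(B=(413,242),C=(460.7,222),P1=(467.5,170)).items(): print(n,capfit(w,x,span=4),fpx(w,[[*x,125]]))
print(rel((419.2,190.2,98),156,s))
cv2.imwrite('pics/w8.png',cv2.resize(w['img'][50:350,110:410,::-1],None,fx=2,fy=2,interpolation=cv2.INTER_CUBIC))
E
```

```text
time: 13.7
tool_pos: [417.9, 188.7, 175.9]
tcp_rot: [-179.9, -0.1, 156.0]
ft_force: [1.1, 0.1, -0.6]
finger_gap: 20.4
grip_force: 44.1
[417.91630603 188.70708371 175.90857215] held [101.5 417.9 188.7]
B [176.  409.  241.5] [[321.31675254 180.50929292]]
C [134.4 461.7 222.5] [[317.98933859 250.15514711]]
P1 [107.1 469.  172.5] [[256.52484598 283.33788324]]
(array([-0.07,  0.2 ,  7.79]), array([-0.001, -0.001, -0.   ]))
```

```bash
python3 -m handwheel '{"series": [[[0,0.15,0,0,0,0,0.1],[0,0.15,1,0,0,0,0.1],[0,0.15,2,0,0,0,0.1],[0,0.15,2.5,0,0,0,0.1]]]}' ; python3 -m handwheel '{"series": [[[0,0,1.5,0,0,0,0.1],[0,0,3,0,0,0,0.1],[0,0,4.3,0,0,0,0.1],[0,0,4.9,0,0,0,0.1],[0,0,4.9,0,0,0,0.1]]]}'
```

```text
time: 14.25
tool_pos: [418.4, 190.1, 150.2]
tcp_rot: [-179.9, -0.1, 156.0]
ft_force: [-0.1, -0.5, -1.7]
finger_gap: 20.5
grip_force: 44.1
time: 14.88
tool_pos: [418.6, 190.2, 102.0]
tcp_rot: [-180.0, -0.1, 156.0]
ft_force: [-0.3, 0.1, -1.2]
finger_gap: 20.5
grip_force: 44.1
```

Free fit, no contact force. Lower to the floor.

```bash
python3 -m handwheel '{"series": [[[0,0,0.25,0,0,0,0.1],[0,0,0.4,0,0,0,0.1],[0,0,0.4,0,0,0,0.1]]]}' ; python3 -m handwheel '{"series": [[[0,0,0.1,0,0,0,0.1],[0,0,0.1,0,0,0,0.1]]]}'
```

```text
time: 15.25
tool_pos: [419.1, 190.3, 98.7]
tcp_rot: [180.0, 0.0, 156.0]
ft_force: [1.0, -0.6, -1.3]
finger_gap: 20.2
grip_force: 44.1
time: 15.5
tool_pos: [419.4, 190.5, 98.1]
tcp_rot: [180.0, 0.0, 156.0]
ft_force: [-0.4, 0.4, 3.0]
finger_gap: 20.3
grip_force: 44.6
```

```bash
python3 -m handwheel '{"series": [[[0,0,-0.1,0,0,0,0.1],[0,0,-0.1,0,0,0,0.3],[0,0,-0.1,0,0,0,0.45],[0,0,-0.1,0,0,0,0.45],[0,0,-2,0,0,0,0.45],[0,0,-6,0,0,0,0.45],[0,0,-11,0,0,0,0.45],[0,0,-14,0,0,0,0.45],[0,0,-14,0,0,0,0.45]]]}'
python3 - <<'E'
from h import *; from bench import status,eyes
import pickle; import scipy.optimize as so
s=status.sense(); w=eyes.snapshot('wrist'); pickle.dump((s,w),open('w9.pkl','wb'))
d=pickle.load(open('d0.pkl','rb')); d['top2']=eyes.snapshot('top'); d['side2']=eyes.snapshot('side'); pickle.dump(d,open('d1.pkl','wb'))
print(s['tool_pos'])
g0=np.array([505.5,327.5,90])
import numpy as np
def pin(c,X): return proj(c,X)
U={}
for n,c,f in (('w5',pickle.load(open('w5.pkl','rb'))[1],1),('w9',w,1),('top',d['top'],0),('side',d['side'],0)):
    p=fpx(c,[g0])[0] if f else proj(c,g0)
    m=(c['img'].max(2)<60).astype(np.uint8); n_,lab,st,ce=cv2.connectedComponentsWithStats(m)
    k=[(np.hypot(*(ce[i]-p)),i) for i in range(1,n_) if 60<st[i,4]<3000]; k=min(k)[1]; print(n,p,ce[k],st[k]); U[n]=(c,f,ce[k])
def res(X,names): 
    o=[]
    for n in names:
        c,f,u=U[n]; o+=list((fpx(c,[X])[0] if f else proj(c,X))-u)
    return np.array(o)
for names in (('w5','w9'),('top','side'),('w5','w9','top','side')):
    x=so.least_squares(res,g0,args=(names,)); print(names,x.x,x.fun)
E
```

```text
time: 16.62
tool_pos: [420.7, 190.9, 240.8]
tcp_rot: [179.8, 0.3, 156.0]
ft_force: [0.4, -0.1, -0.5]
finger_gap: 38.7
grip_force: 0.0
[420.72828852 190.89300462 240.83737996]
w5 [400.29065612 160.36006983] [401.93468118 160.87869362] [395 129  15  65 643]
w9 [394.25090934 204.17211952] [394.6171875 203.6265625] [386 173  18  63 640]
top [197.53127408 199.9627338 ] [197.14383562 199.32876712] [190 185  16  29 146]
side [276.30839182 229.26650278] [275.77619048 229.98095238] [260 222  33  17 210]
('w5', 'w9') [508.40243405 331.03356876  84.36870537] [-0.66836574 -0.07259621  0.69108011  0.10649556]
('top', 'side') [506.69981363 328.53471572  88.93684466] [-0.00680463  0.15249286 -0.13298115 -0.02588964]
('w5', 'w9', 'top', 'side') [506.48152659 329.0054226   89.0682628 ] [-0.67055186 -0.33028379  0.59583043  0.53491238 -0.22616071  0.24299796
 -0.04188434  0.09710315]
```

Run:
```python
from h import *; from bench import status
s=status.sense(); print(rel((506.5,329,160),156,s))
# upright check of seven via top2: fits of caps
import pickle
d=pickle.load(open('d1.pkl','rb'));c=d['top2']
f=lambda w,X:np.array([proj(w,x) for x in X])
```

```text
(array([-2.4 , 16.27,  7.61]), array([-0.001, -0.001,  0.   ]))
```

```bash
python3 -m handwheel '{"series": [[[-0.5,3,0,0,0,0,0.4],[-1.2,7,0,0,0,0,0.39],[-1.8,12,0,0,0,0,0.39],[-2.3,15,2,0,0,0,0.39],[-2.4,16.2,5,0,0,0,0.39],[-2.4,16.3,7.6,0,0,0,0.39],[-2.4,16.3,7.6,0,0,0,0.39],[-2.4,16.3,7.6,0,0,0,0.39]]]}'
python3 - <<'E'
from h import *; from bench import status,eyes
import pickle
s=status.sense(); w=eyes.snapshot('wrist'); pickle.dump((s,w),open('w10.pkl','wb'))
print(rel((506.5,329,74),156,s))
m=(w['img'].max(2)<60).astype(np.uint8); print('pred',fpx(w,[[506.5,329,89],[506.5+33,329-14.6,89],[506.5-33,329+14.6,89]]))
cv2.imwrite('pics/w10.png',cv2.resize(w['img'][100:384,100:410,::-1],None,fx=2,fy=2,interpolation=cv2.INTER_CUBIC))
E
```

```text
time: 17.77
tool_pos: [507.1, 329.3, 161.7]
tcp_rot: [-180.0, -0.0, 156.0]
ft_force: [0.1, -0.2, 0.8]
finger_gap: 33.1
grip_force: 0.0
(array([ 0.04, -0.05,  8.77]), array([-0., -0., -0.]))
pred [[251.65258322 207.47039508]
 [251.84746491 250.58633725]
 [251.45261764 160.1256362 ]]
```

View pics/w10.png

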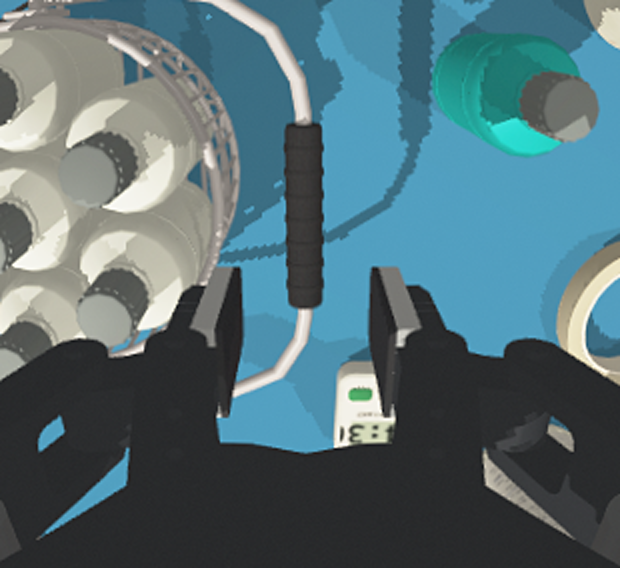

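The sleeve, centred at (304,215), matches the prediction and lies midway between the pads; the timer and turquoise bottle are clear. That was the tenth picture, so the rest goes by numbers.

```bash
python3 -m handwheel '{"series": [[[0,0,3,0,0,0,0.39],[0,0,6,0,0,0,0.39],[0,0,8,0,0,0,0.39],[0,0,8.7,0,0,0,0.39],[0,0,8.7,0,0,0,0.39]]]}' 20;  python3 -m handwheel '{"series": [[[0,0,0,0,0,0,0.2],[0,0,0,0,0,0,0.1],[0,0,0,0,0,0,0.1],[0,0,0,0,0,0,0.1],[0,0,0,0,0,0,0.1]]]}' 20
python3 - <<'E'
from h import *; from bench import status
s=status.sense(); print(s['tool_pos'],s['finger_gap'],s['wrist_torque'])
# arc rows: sleeve offset; theta from .26 to 1.57
t0=.262
for t in np.linspace(t0,1.6,15)[1:]: print(round(float(t),2),np.round([12*(np.cos(t)-np.cos(t0)),-12*(np.sin(t)-np.sin(t0))],2))
E
```

```text
time: 18.45
tool_pos: [507.5, 329.6, 75.1]
tcp_rot: [180.0, 0.0, 156.0]
ft_force: [-1.1, 0.2, 1.1]
finger_gap: 33.4
grip_force: 0.0
time: 19.08
tool_pos: [507.8, 329.4, 74.9]
tcp_rot: [180.0, 0.0, 156.0]
ft_force: [2.3, -3.0, -0.5]
finger_gap: 13.0
grip_force: 21.6
[507.76048631 329.41778828  74.90285639] 13.014468094071251 [-0.51922999 -0.35963326  0.05458134]
0.36 [-0.35 -1.09]
0.45 [-0.8  -2.15]
0.55 [-1.35 -3.15]
0.64 [-2.  -4.1]
0.74 [-2.73 -4.98]
0.84 [-3.54 -5.79]
0.93 [-4.43 -6.52]
1.03 [-5.38 -7.16]
1.12 [-6.39 -7.7 ]
1.22 [-7.44 -8.15]
1.31 [-8.53 -8.5 ]
1.41 [-9.66 -8.73]
1.5 [-10.79  -8.87]
1.6 [-11.94  -8.89]
```

```bash
python3 -m handwheel '{"series": [[[0,-0.16,-0.55,0,0,0,0.1],[0,-0.35,-1.1,0,0,0,0.1],[0,-0.57,-1.6,0,0,0,0.1],[0,-0.8,-2.15,0,0,0,0.1],[0,-0.8,-2.15,0,0,0,0.1]]]}'
```

```text
time: 19.7
tool_pos: [504.5, 322.5, 97.2]
tcp_rot: [179.9, 0.1, 156.0]
ft_force: [4.5, -0.3, 0.5]
finger_gap: 13.3
grip_force: 21.2
```

```bash
python3 -m handwheel '{"series": [[[0,-0.55,-1,0,0,0,0.1],[0,-1.2,-1.95,0,0,0,0.1],[0,-1.93,-2.83,0,0,0,0.1],[0,-2.74,-3.64,0,0,0,0.1],[0,-3.63,-4.37,0,0,0,0.1],[0,-4.58,-5.01,0,0,0,0.1],[0,-4.58,-5.01,0,0,0,0.1]]]}'
python3 - <<'E'
from h import *; from bench import status,eyes
import pickle
s=status.sense(); S=eyes.snapshot('side');T=eyes.snapshot('top'); pickle.dump((s,S,T),open('v1.pkl','wb'))
print(s['tool_pos'],s['wrist_torque'])
# basket motion: optical shift of basket patches vs before, side & top
d=pickle.load(open('d1.pkl','rb'))
for a,b,c in (('side2',S,(440,160,None)),):
    p=proj(b,(413,242,115)); q=proj(b,(420,190,115)); print(p,q)
    for x,y in (p,q,proj(b,(467,170,115))):
        x,y=int(x),int(y);t=d[a]['img'][y-9:y+9,x-9:x+9];m=cv2.matchTemplate(b['img'][y-15:y+15,x-15:x+15],t,5);_,v,_,l=cv2.minMaxLoc(m);print(v,l,'ref 6,6')
E
```

```text
time: 20.58
tool_pos: [487.2, 282.7, 150.0]
tcp_rot: [179.6, 0.2, 156.0]
ft_force: [2.6, 6.2, 11.8]
finger_gap: 13.1
grip_force: 21.0
[487.18910511 282.74257298 150.00136491] [ 1.192496   -0.4836908   0.00998669]
[324.39816911 196.6471959 ] [321.30712287 181.39894507]
0.921254575252533 (6, 6) ref 6,6
0.9907519817352295 (6, 6) ref 6,6
0.3526953160762787 (0, 0) ref 6,6
```

```bash
python3 -m handwheel '{"series": [[[0,0.1,-0.2,0,0,0,0.1],[0,-0.4,-0.5,0,0,0,0.1],[0,-0.95,-0.75,0,0,0,0.1],[0,-2,-1.2,0,0,0,0.1],[0,-3.1,-1.55,0,0,0,0.1],[0,-3.1,-1.55,0,0,0,0.1]]]}'
```

```text
time: 21.42
tool_pos: [474.0, 252.6, 164.0]
tcp_rot: [179.8, 0.2, 156.0]
ft_force: [3.8, 0.9, 9.1]
finger_gap: 12.9
grip_force: 21.2
```

```bash
python3 -m handwheel '{"series": [[[0,-0.9,-0.4,0,0,0,0.1],[0,-1.8,-0.5,0,0,0,0.1],[0,-2.6,-0.55,0,0,0,0.1],[0,-3.2,-0.55,0,0,0,0.1],[0,-3.2,-0.55,0,0,0,0.1],[0,-3.2,-0.55,0,0,0,0.1]]]}'
python3 - <<'E'
from h import *; from bench import status,eyes
import pickle
s=status.sense(); w=eyes.snapshot('wrist');T=eyes.snapshot('top');S=eyes.snapshot('side'); pickle.dump((s,w,T,S),open('v2.pkl','wb'))
print(s['tool_pos']@[.407,.914,0],s['tool_pos'])
for n,b in (('top2',T),('side2',S)):
    a=pickle.load(open('d1.pkl','rb'))[n]
    for X in ((413,242,115),(420,190,115),(385,257,58),(421,150,60)):
        x,y=map(int,proj(b,X));t=a['img'][y-9:y+9,x-9:x+9];m=cv2.matchTemplate(b['img'][y-15:y+15,x-15:x+15],t,5);_,v,_,l=cv2.minMaxLoc(m);print(n,X,round(v,2),l,'ref 6,6')
E
```

```text
time: 22.18
tool_pos: [460.6, 222.9, 168.3]
tcp_rot: [179.9, 0.1, 156.0]
ft_force: [4.8, -2.6, 6.0]
finger_gap: 12.9
grip_force: 21.0
391.2090691892088 [460.63819905 222.89860194 168.31301361]
top2 (413, 242, 115) -0.02 (1, 12) ref 6,6
top2 (420, 190, 115) 0.25 (9, 7) ref 6,6
top2 (385, 257, 58) 0.51 (0, 12) ref 6,6
top2 (421, 150, 60) 0.21 (0, 6) ref 6,6
side2 (413, 242, 115) 0.98 (6, 6) ref 6,6
side2 (420, 190, 115) 0.91 (6, 6) ref 6,6
side2 (385, 257, 58) 0.86 (6, 6) ref 6,6
side2 (421, 150, 60) 0.98 (6, 6) ref 6,6
```

```bash
python3 -m handwheel '{"series": [[[0,0,0,0,0,0,0.2],[0,0,0,0,0,0,0.35],[0,0,0,0,0,0,0.45],[0,0,0,0,0,0,0.45],[0,0,-2,0,0,0,0.45],[0,0,-5,0,0,0,0.45],[0,0,-9,0,0,0,0.45],[0,0,-12,0,0,0,0.45],[3,-6,-12,0,0,0,0.45],[6,-12,-12,0,0,0,0.45],[9,-18,-12,0,0,0,0.45],[9,-18,-12,0,0,0,0.45]]]}'
python3 - <<'E'
from h import *; from bench import status,eyes
import pickle, scipy.optimize as so
s=status.sense(); w=eyes.snapshot('wrist');T=eyes.snapshot('top');S=eyes.snapshot('side'); pickle.dump((s,w,T,S),open('v3.pkl','wb'))
d=pickle.load(open('d1.pkl','rb'))
g=np.array([460,223,178.]);U=[]
for n,c,f in(('w',w,1),('top',T,0),('side',S,0)):
    p=fpx(c,[g])[0] if f else proj(c,g)
    n_,lab,st,ce=cv2.connectedComponentsWithStats((c['img'].max(2)<60).astype(np.uint8))
    k=sorted((round(np.hypot(*(ce[i]-p)),1),ce[i],st[i].tolist()) for i in range(1,n_) if 40<st[i,4]<3000)[:2]
    print(n,p,k); U.append((c,f,k[0][1]))
def res(X,q): return np.concatenate([(fpx(c,[X])[0] if f else proj(c,X))-u for c,f,u in q])
for q in (U,U[1:],U[::2]): x=so.least_squares(res,g,args=(q,)); print(x.x,x.x@[.407,.914,0],x.fun)
for n,b in (('top2',T),('side2',S)):
    for X in ((413,242,115),(420,190,115),(467,170,115),(385,257,58),(421,150,60)):
        x,y=map(int,proj(b,X));t=d[n]['img'][y-9:y+9,x-9:x+9];m=cv2.matchTemplate(b['img'][y-15:y+15,x-15:x+15],t,5);_,v,_,l=cv2.minMaxLoc(m);print(n,X,round(v,2),l,'ref 6,6')
E
```

```text
time: 23.82
tool_pos: [302.6, 93.7, 287.5]
tcp_rot: [179.9, 0.1, 155.9]
ft_force: [0.2, 0.5, 0.5]
finger_gap: 38.5
grip_force: 0.0
w [417.83949873 275.11254112] [(np.float64(122.8), array([295.41522491, 265.81487889]), [290, 234, 15, 72, 578]), (np.float64(138.3), array([328.88424069, 169.2739255 ]), [141, 89, 371, 164, 1745])]
top [244.34836408 218.04643169] [(np.float64(1.1), array([244.37078652, 216.98876404]), [236, 201, 18, 32, 178]), (np.float64(120.3), array([261.07565789, 337.19078947]), [254, 302, 19, 68, 912])]
side [304.60835266 164.97217324] [(np.float64(0.5), array([304.12690355, 164.81218274]), [288, 158, 33, 15, 197]), (np.float64(77.8), array([358.17170626, 108.55615551]), [327, 90, 58, 41, 926])]
[454.71261322 124.25071193  70.97477703] 298.63318428657294 [21.94516163 -2.35531152 42.84682487  5.87817603  0.79269696 13.42592116]
[461.55763576 222.98457289 178.34633486] 391.66185737428583 [-0.01398821  0.2636723  -0.2675775  -0.04437657]
[447.07984585  93.49316006  76.17766313] 267.41424555741463 [0.02800146 3.63460161 4.64200352 4.29553211]
top2 (413, 242, 115) 0.64 (0, 7) ref 6,6
top2 (420, 190, 115) 0.13 (7, 0) ref 6,6
top2 (467, 170, 115) 0.26 (2, 12) ref 6,6
top2 (385, 257, 58) -0.09 (0, 12) ref 6,6
top2 (421, 150, 60) 0.07 (0, 4) ref 6,6
side2 (413, 242, 115) 0.99 (6, 6) ref 6,6
side2 (420, 190, 115) 0.91 (6, 6) ref 6,6
side2 (467, 170, 115) 0.74 (6, 7) ref 6,6
side2 (385, 257, 58) 0.86 (6, 6) ref 6,6
side2 (421, 150, 60) 0.99 (6, 6) ref 6,6
```

Run:
```python
from h import *; import pickle
from bench import r
s,w,T,S=pickle.load(open('v3.pkl','rb'));d=pickle.load(open('d0.pkl','rb'))
f=lambda c,X:np.array([proj(c,x) for x in X])
for X in ((462.5,222,125),(468,170.5,125),(421,191,125),(416,243,125)): print(X,capfit(T,X,span=4,f=f))
print(r.hand_in())
```

```text
(462.5, 222, 125) [224.5 459.  226. ]
(468, 170.5, 125) [257.2 467.  171. ]
(421, 191, 125) [263.2 421.  190. ]
(416, 243, 125) [224.  413.5 243.5]
the job is handed in; nothing more can be done
None
```

I lowered both mat bottles into the two empty places, so all seven should be standing. I then raised the handle upright and handed the job in at about 24 s. The final check was by camera measurement only, with no last look at a picture, and the verdict wasn't shown to me.

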